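# Clip the check weight into the scale's snap hook

## Task

Pick up the small check weight that has the tall eye and clip its eye into the snap hook on the scale stand: pass the eye over the hook's nose, press its top bar gently down past the sprung gate, and leave it hanging free in the bottom of the hook with the gate snapped shut and the gripper away. Never load the hook or its stand with more than 2 kg (20 N), and leave the other things on the bench where they are.

Things in the scene. Friction and masses are not known exactly. Their poses are not given: they have to be found in the camera images.
- weight: Loose steel check weight, 255 to 345 g, 95 mm high: round body 36 mm across, 30 mm high, 12 mm neck, and on it a tall rectangular eye of 7 mm bar, 7 mm thick (x), 48 mm wide outside (y), z 35 to 95 mm; opening 34 wide (y), 46 high (z 42 to 88). Origin: centre of underside; z up, x through the eye; a half turn looks the same. The other weight, with a round knob and no eye, is not used.
- weight_eye (a point): Middle of the underside of the eye's top bar, 88 mm above the weight's underside: rests on the hook's floor at the end. The bar is 7 mm thick above it. Grip the eye from above by its flat outer flanks (y = +-24 mm), only 10 to 14 mm below its top, so the gripper's body clears the hook.
- stand: Fixed scale stand. Origin on the bench, plumb below the middle of the hook; z up, +x from hook to post. Base plate 12 mm high, x -43 to +83, 100 mm wide (y); post x 40 to 56, 24 wide, top 152 mm high; on it a black carriage, x 30 to 64, 40 wide, 54 high, carrying an upturned J-shaped steel snap hook of 8 mm bar in the plane y = 0, nose towards -x. Over 20 N on hook or stand is a fault.
- stand_low (a point): Fixed mark, x = y = 0, 122 mm above the bench: floor of the hook (top of its bottom bar, middle) at the LOWEST carriage setting. The real floor is 0 to 36 mm higher; this is not measured: feel it (touch the hook lightly) or see it. The hook sits on a spring and sinks about 1.2 mm per 10 N, then comes back.
- stand_axis (a point): Fixed mark at the stand's x = 17 mm, y = 0, on the bench, plumb below the hook's shank. On the shank is the hinge block: x 11 to 25 mm, 12 mm wide (y), flat top 38 mm above the hook's floor, the hook's highest point and good to touch. Shank's inner face x = 13. Carriage top 22 mm above the floor.
- stand_nose (a point): Fixed mark at the stand's x = -17 mm, y = 0, on the bench, plumb below the middle of the nose bar (8 mm, inner face x = -13). Nose tip 24 mm above the hook's floor; underside of the hook 9 mm below its floor: the eye must pass over both. Eye bar centre goes down at the stand's x = -6 mm, close behind the nose.
- gate (a joint): Angle of the sprung gate, rad: 0 shut, grows to 1.15 as it swings in and down; springs back by itself. 5.6 mm bar from its hinge (stand x = 15 mm, 34 mm above hook's floor) down to the nose (x = -11.5, 24 mm). Close behind the nose 3 to 10 N opens it, nearer the hinge far more; it snaps shut over the eye bar once that is at the hook's floor.
There are look-alikes about, which are no part of the job. What is shaped like the weight but blue is not meant. Leave any red look-alike of the stand alone.

How it is judged:
By the outcome, as a careful person would: the job done as asked, in the order asked, and still so for the second after the job is handed in, with the robot touching nothing.
It also fails if it takes over 64 s, if anything falls off the work surface, if the arm or the gripper's body presses on something with over 40 N, if the wrist force passes 120 N, or if a joint passes its speed limit or range.

## Robot

A 6-joint arm with a two-finger parallel gripper is mounted at the origin on the work surface. World frame = base frame: x ahead of the robot, y to its left, z up, the work surface at z = 0. Lengths are in m, angles in degrees, forces in N, time in s.
With the tool pointing down it reaches from about 0.3 to 0.75 m from the base axis. Payload 8.5 kg.
Tool frame: the origin (TCP) lies at the very end of the fingers, on their centre line; the grasp point (between the pads) lies 19 mm behind it (env.grip_depth is the z of the grasp point in the tool frame, in m); z points along the fingers, y is the direction in which the jaws open and shut (so a half turn about z gives the same grasp; the last joint's range is limited). The gripper opens to 85 mm and grips with 20 to 120 N. Pads are 22 mm wide; open, the fingers measure 114 mm over their backs; the gripper's body (76 mm by 85 mm) begins 54 mm behind the grasp point. The pads swing forward as they close: fully open they stand 13 mm farther back than shut.
Start: joints at [-75.705, 21.807, 74.336, -0, 83.858, -12.336], TCP at [0.247, -0.492, 0.231] pointing down, gripper open.
Joint ranges: [-178.18, 178.18], [-50.72, 133.34], [12.68, 142.11], [-81.47, 261.47], [9.98, 163.14], [-165.26, 165.26]. Speed limits (degrees/s): [136.94, 136.94, 180, 180, 180, 180].

## Interface

Orientations are given as a 3x3 rotation matrix whose columns are the frame's x, y, z axes.
In Python, from rig import env gives the robot as it stands.
- The arm moves only by the tool apply_moves, never from a script. Its argument "plan" is a list of rows, each an object of numbers: "tx", "ty", "tz": the shift along the world's x, y, z in mm; "rx", "ry", "rz": the turn, a rotation vector about the world's x, y, z in rad; "jaw": the opening, from -1 (shut) to 1 (fully open). A call has 1 to 12 rows; each row is the pose to reach, as a shift and turn from the pose measured when the call began; what a row does not reach only later rows make up. A row lasts 1/10 s, in which the tool goes at most 50 mm and 8.59 degrees, less where a joint would pass 70% of its speed; a pose out of reach is approached as far as the arm can. A call with a gripper value outside its range is refused whole. The fingers move at their own pace and stop on an object; "grip_force" is the grip in N (left out, the last holds). Time passes only in rows, so rows that repeat a pose let the fingers close. It gives the time, the measured TCP pose, the force and the opening at its end, in the units of the state.
- env.observe(): the state, without advancing time (a new reading comes with each control period).
- env.get_image(name): name is "scene" or "top" or "wrist"; returns a dict with "image" (480x640x3 uint8, red, green, blue), "intrinsics" (3x3 intrinsics, pixels), "world_from_camera" (4x4, takes a point from camera to world coordinates). Camera axes: x right, y up, looking along -z (the intrinsics and any distortion apply to the point x, -y, -z); pixel columns grow to the right and rows downward; lengths in m; the calibration is good to about 2 mm. The wrist camera is an equidistant fisheye: a pixel r from the principal point sees the ray r / f radians off the axis. A picture is of the moment at which its call begins. There is no depth.
- env.close_job(): hands the job in, once; it reports no verdict.
The state is a dict: "time_s": time; "q": joint angles; "qvel": joint speeds; "joint_efforts": joint torques, N m; "position": TCP position; "tool_rot": TCP orientation; "ft_force": force on the tool from outside, world axes, zero at the start; "wrist_torque": the same for the moment, N m; "grip_width": finger opening in m.
Only numpy, scipy, OpenCV 4.12 (cv2) and the standard library are available. Lean on these libraries where they do the work, as an engineer would, in place of code of your own. Each camera call takes 0.05 s, during which the arm holds its last target.

## Working session

There is one attempt and no reset: what is moved stays moved. The work goes in short steps, Python scripts to look and compute and a tool call to move; the robot and the scene stay as the last step left them, time stands still between calls to the robot, and variables do not carry over. Pictures are saved under pics/ and viewed, and the job is handed in when it is done.

Besides the shell and the picture viewer there is one more tool, called after ">>>" as name(argument=value, ...), one argument or row to a line, values as JSON. apply_moves: Moves the arm, as the interface text tells. Its arguments: {"type":"object","properties":{"plan":{"type":"array","items":{"type":"object","properties":{"tx":{"type":"number"},"ty":{"type":"number"},"tz":{"type":"number"},"rx":{"type":"number"},"ry":{"type":"number"},"rz":{"type":"number"},"jaw":{"type":"number"}}}},"grip_force":{"type":"number"}},"required":["plan"]}

```bash
ls; mkdir -p pics; cat > h.py <<'E'
import numpy as np, cv2, sys
from rig import env
def snap(n,f):
    d=env.get_image(n); cv2.imwrite(f'pics/{f}.png',d['image'][:,:,::-1]); np.savez(f'pics/{f}.npz',K=d['intrinsics'],T=d['world_from_camera']); return d
def ray(f,u,v,fish=False):
    z=np.load(f'pics/{f}.npz');K=z['K'];T=z['T']
    x=(u-K[0,2])/K[0,0];y=(v-K[1,2])/K[1,1]
    if fish:
        r=np.hypot(x,y);d=np.array([np.sin(r)*x/max(r,1e-9),-np.sin(r)*y/max(r,1e-9),-np.cos(r)])
    else: d=np.array([x,-y,-1.])
    d=T[:3,:3]@d; return T[:3,3],d/np.linalg.norm(d)
def atz(f,u,v,zz,fish=False):
    o,d=ray(f,u,v,fish); return o+d*(zz-o[2])/d[2]
def proj(f,P,fish=False):
    z=np.load(f'pics/{f}.npz');K=z['K'];T=z['T']
    c=np.linalg.inv(T)@np.append(P,1);c=np.array([c[0],-c[1],-c[2]])
    if fish:
        th=np.arctan2(np.hypot(c[0],c[1]),c[2]);s=th/np.hypot(c[0],c[1]);return K[0,0]*c[0]*s+K[0,2],K[1,1]*c[1]*s+K[1,2]
    return K[0,0]*c[0]/c[2]+K[0,2],K[1,1]*c[1]/c[2]+K[1,2]
def tri(obs):
    A=np.zeros((3,3));b=np.zeros(3)
    for o,d in obs:
        M=np.eye(3)-np.outer(d,d);A+=M;b+=M@o
    return np.linalg.solve(A,b)
def crop(f,g,u0,v0,u1,v1,s):
    im=cv2.imread(f'pics/{f}.png')[v0:v1,u0:u1];cv2.imwrite(f'pics/{g}.png',cv2.resize(im,None,fx=s,fy=s,interpolation=cv2.INTER_CUBIC))
E
python3 - <<'E'
from h import *
for n in('scene','top','wrist'):
    d=snap(n,n+'0');print(n,d['intrinsics'].round(1).tolist(),d['world_from_camera'].round(3).tolist())
print(env.observe())
E
```

```text
pics
scene [[618.1, 0.0, 332.3], [0.0, 618.1, 233.4], [0.0, 0.0, 1.0]] [[0.219, -0.787, 0.576, 1.217], [0.976, 0.169, -0.139, -0.197], [0.012, 0.593, 0.805, 1.206], [0.0, 0.0, 0.0, 1.0]]
top [[513.4, 0.0, 324.7], [0.0, 513.4, 234.4], [0.0, 0.0, 1.0]] [[0.019, 0.999, -0.034, 0.377], [-1.0, 0.02, 0.009, 0.015], [0.01, 0.033, 0.999, 1.361], [0.0, 0.0, 0.0, 1.0]]
wrist [[371.6, 0.0, 316.7], [0.0, 371.6, 241.7], [0.0, 0.0, 1.0]] [[0.449, 0.847, 0.285, 0.32], [-0.894, 0.426, 0.141, -0.456], [-0.002, -0.318, 0.948, 0.372], [0.0, 0.0, 0.0, 1.0]]
{'time_s': 0.15, 'q': array([-7.57025191e+01,  2.18310885e+01,  7.43721118e+01, -6.03427690e-04,
        8.38572653e+01, -1.23353310e+01]), 'qvel': array([-0.08348229, -0.17164308, -0.16305486,  0.0504125 , -0.02280287,
        0.00056   ]), 'joint_efforts': array([ 1.27052081e-03, -4.48626959e+01, -2.31345248e+01, -2.67064297e-04,
        3.77051794e-03, -1.56276707e-05]), 'position': array([ 0.24649258, -0.49142505,  0.230879  ]), 'tool_rot': array([[ 8.93897191e-01,  4.48271947e-01, -2.70765861e-04],
       [ 4.48271977e-01, -8.93896635e-01,  1.02005042e-03],
       [ 2.15223297e-04, -1.03319696e-03, -9.99999443e-01]]), 'ft_force': array([-0.22810961,  0.24263373,  0.10187916]), 'wrist_torque': array([-0.00869221, -0.00157462,  0.08944771]), 'grip_width': 0.08552165890598375}
```

View pics/scene0.png

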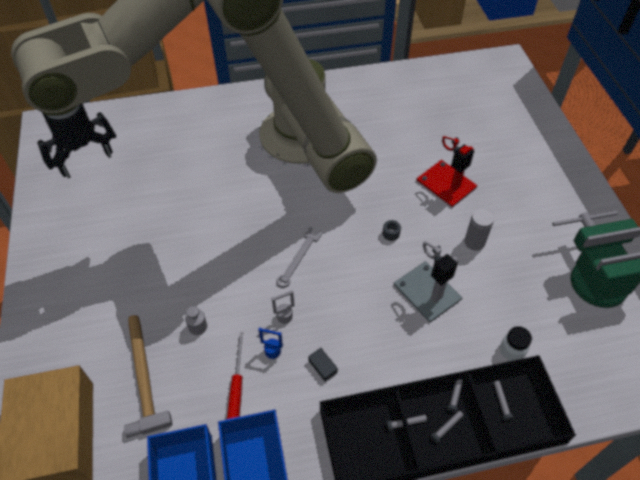

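View pics/top0.png

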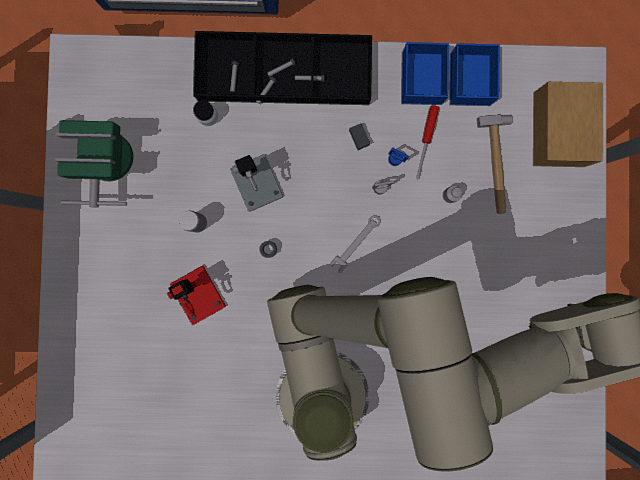

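View pics/wrist0.png

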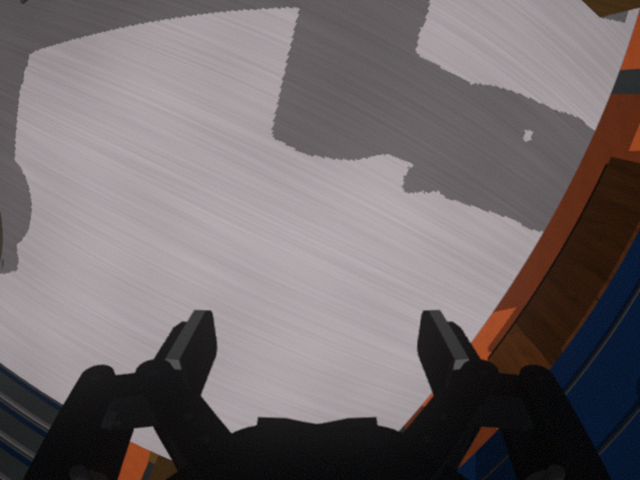

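Candidates for the weight:
- Steel with a tall eye: scene (284,307), top (386,184). This is my choice.
- Blue look-alike: scene (271,342), top (402,155).
- Knob weight: scene (196,320), top (455,192).
- Plain cylinders and ring nut: scene (478,230) and (391,231).

Candidates for the stand:
- Grey: scene (430,285), top (258,180). This is my choice.
- Red: scene (447,180).

I'll check these in close crops.

```bash
python3 - <<'E'
from h import *
a=cv2.imread('pics/scene0.png');b=cv2.imread('pics/top0.png')
def c(i,u,v,w=50,s=8):return cv2.resize(i[v-w//1:v+w,u-w:u+w],(400,400),interpolation=cv2.INTER_CUBIC)
cv2.imwrite('pics/cw.png',np.hstack([c(a,280,320,35),c(b,390,175,35)]))
cv2.imwrite('pics/cs.png',np.hstack([c(a,430,280,45),c(b,260,180,35)]))
E
```

```text
(no output)
```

View pics/cw.png

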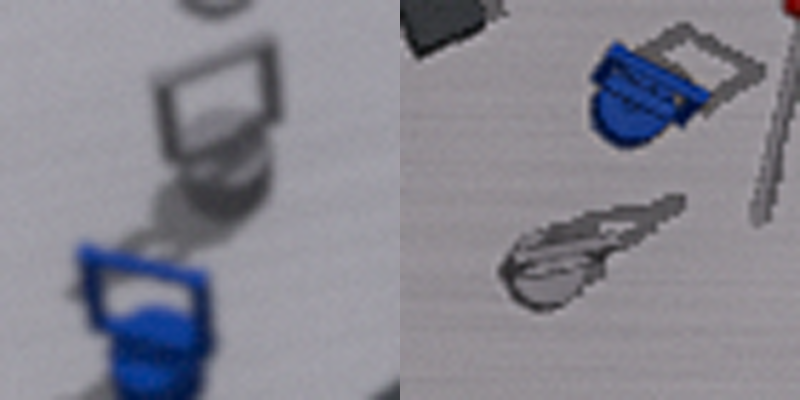

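View pics/cs.png

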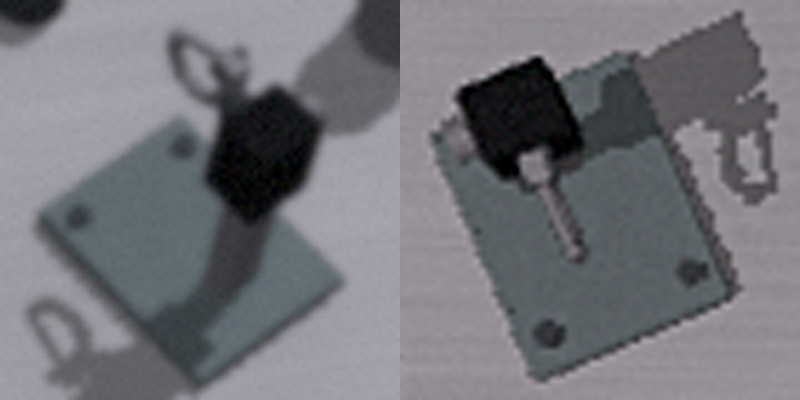

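```bash
python3 - <<'E'
from h import *
P=[atz('top0',225+x/5.714,145+y/5.714,.012)[:2] for x,y in [(36,130),(230,50),(338,292),(140,380)]]
P=np.array(P);print(P,np.linalg.norm(P-np.roll(P,-1,0),axis=1))
# x axis: from right/bottom edge to left/top edge
ax=(P[0]+P[1]-P[2]-P[3]);ax/=np.linalg.norm(ax);c=P.mean(0);print('yaw',np.degrees(np.arctan2(ax[1],ax[0])),'hook',c-ax*.020)
E0=atz('scene0',272.1,298.1,.095);E1=atz('scene0',293.1,291.7,.095);print(E0,E1,np.linalg.norm(E0-E1),(E0+E1)/2)
# top: body center
print(atz('top0',355+0,0,0)[:2], 'body top', atz('top0',355+148/5.714,140+285/5.714,.03))
E
```

```text
[[0.59365262 0.25191259]
 [0.63266674 0.16341228]
 [0.52157194 0.11108987]
 [0.47910134 0.20120849]] [0.09671818 0.12279938 0.09962488 0.12527131]
yaw 24.540705491136496 hook [0.53855483 0.17359902]
[ 0.55717426 -0.16381312  0.095     ] [ 0.5512442  -0.11855429  0.095     ] 0.04564567058839877 [ 0.55420923 -0.14118371  0.095     ]
[ 1.05678897 -0.06711926] body top [ 0.54106995 -0.14155813  0.03      ]
```

The chosen weight is bare steel and the chosen stand is grey. I'll move the wrist camera above the weight for a precise look.

>>> apply_moves(
  plan=[
    {"tx":25,"ty":29,"rz":-0.03},
    {"tx":55,"ty":64,"rz":-0.06},
    {"tx":85,"ty":99,"rz":-0.1},
    {"tx":115,"ty":134,"rz":-0.14},
    {"tx":145,"ty":169,"rz":-0.18},
    {"tx":175,"ty":204,"rz":-0.22},
    {"tx":205,"ty":239,"rz":-0.26},
    {"tx":235,"ty":274,"rz":-0.3},
    {"tx":262,"ty":305,"rz":-0.33},
    {"tx":280,"ty":330,"rz":-0.33},
    {"tx":290,"ty":345,"rz":-0.33},
    {"tx":290,"ty":345,"rz":-0.33},
  ],
)

```text
validation failed for argument at $.pl...
```

```bash
python3 - <<'E'
from h import *
snap('wrist','w1');snap('top','t1');snap('scene','s1');o=env.observe();print(o['time_s'],o['position'],o['tool_rot'].round(3),o['ft_force'])
E
```

```text
0.3 [ 0.24652175 -0.4915601   0.23112241] [[ 0.894  0.448 -0.   ]
 [ 0.448 -0.894  0.   ]
 [ 0.    -0.    -1.   ]] [0.24665467 0.67286497 0.08304414]
```

View pics/w1.png

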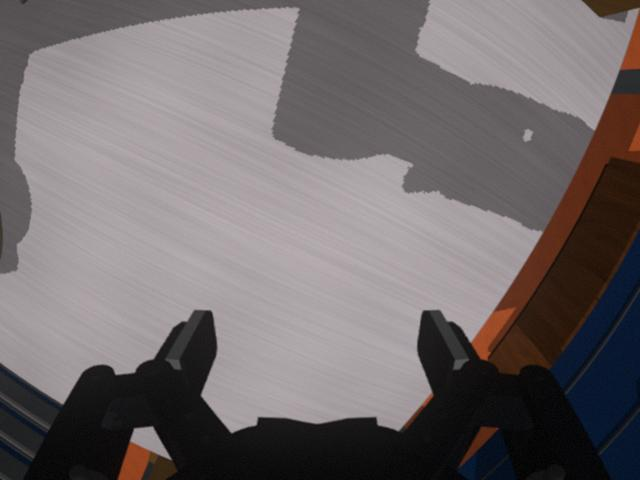

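The call was refused on its format. I'll try one small row with every key filled in.

>>> apply_moves(
  plan=[
    {"tx":25,"ty":29,"tz":0,"rx":0,"ry":0,"rz":-0.03,"jaw":1},
  ],
)

```text
time_s: 0.4
position: [0.27, -0.4645, 0.2305]
tool_rot: [[0.909, 0.417, -0.001], [0.417, -0.909, 0.0], [-0.001, -0.0, -1.0]]
ft_force: [0.4, 0.9, -0.1]
grip_width: 0.0854
```

>>> apply_moves(
  plan=[
    {"tx":30,"ty":35,"tz":0,"rx":0,"ry":0,"rz":-0.03,"jaw":1},
    {"tx":60,"ty":70,"tz":0,"rx":0,"ry":0,"rz":-0.06,"jaw":1},
    {"tx":90,"ty":105,"tz":0,"rx":0,"ry":0,"rz":-0.1,"jaw":1},
    {"tx":120,"ty":140,"tz":0,"rx":0,"ry":0,"rz":-0.15,"jaw":1},
    {"tx":150,"ty":175,"tz":0,"rx":0,"ry":0,"rz":-0.2,"jaw":1},
    {"tx":180,"ty":210,"tz":0,"rx":0,"ry":0,"rz":-0.25,"jaw":1},
    {"tx":210,"ty":245,"tz":0,"rx":0,"ry":0,"rz":-0.3,"jaw":1},
    {"tx":240,"ty":280,"tz":0,"rx":0,"ry":0,"rz":-0.3,"jaw":1},
    {"tx":258,"ty":305,"tz":0,"rx":0,"ry":0,"rz":-0.3,"jaw":1},
    {"tx":265,"ty":318,"tz":0,"rx":0,"ry":0,"rz":-0.3,"jaw":1},
    {"tx":265,"ty":320,"tz":0,"rx":0,"ry":0,"rz":-0.3,"jaw":1},
  ],
)

```text
time_s: 1.5
position: [0.5354, -0.1434, 0.2303]
tool_rot: [[0.991, 0.132, -0.001], [0.132, -0.991, 0.0], [-0.001, -0.0, -1.0]]
ft_force: [-0.1, 0.2, -0.4]
grip_width: 0.0854
```

```bash
python3 - <<'E'
from h import *
snap('wrist','w1');snap('top','t1');snap('scene','s1');o=env.observe();print(o['time_s'],o['position'],o['tool_rot'].round(3),o['ft_force'])
E
```

```text
1.65 [ 0.53444362 -0.14545633  0.23057041] [[ 0.992  0.129 -0.001]
 [ 0.129 -0.992 -0.   ]
 [-0.001 -0.    -1.   ]] [ 0.22500405 -0.34566124 -0.06037835]
```

View pics/w1.png

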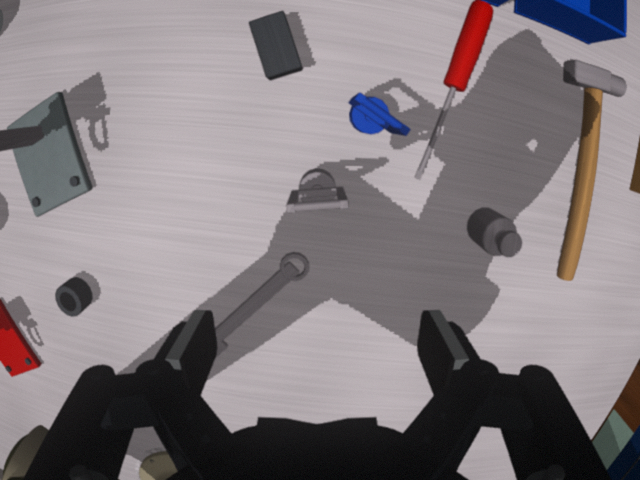

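```bash
python3 - <<'E'
from h import *
crop('w1','w1c',270,150,370,225,8)
a=cv2.imread('pics/s1.png')[270:340,250:320];b=cv2.imread('pics/t1.png')[145:215,350:420]
cv2.imwrite('pics/st1c.png',np.hstack([cv2.resize(i,(400,400),interpolation=2) for i in(a,b)]))
E
```

```text
(no output)
```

View pics/w1c.png

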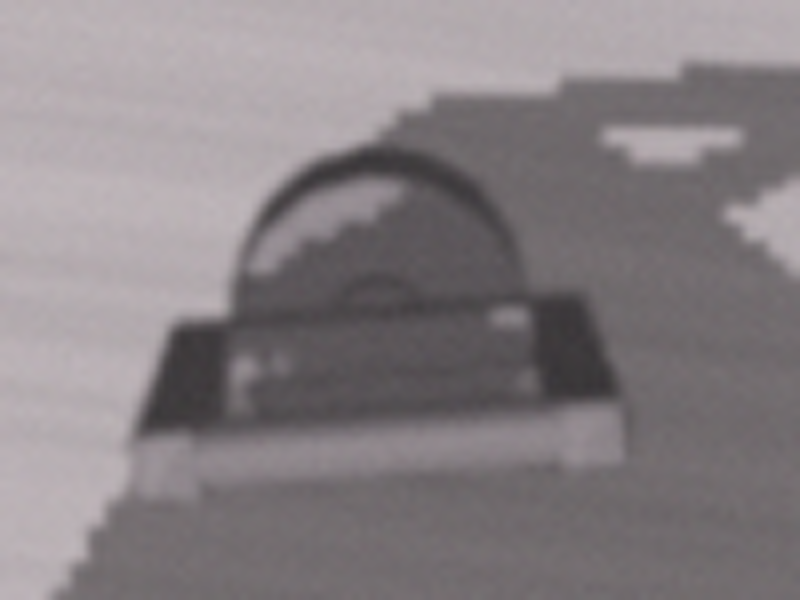

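View pics/st1c.png

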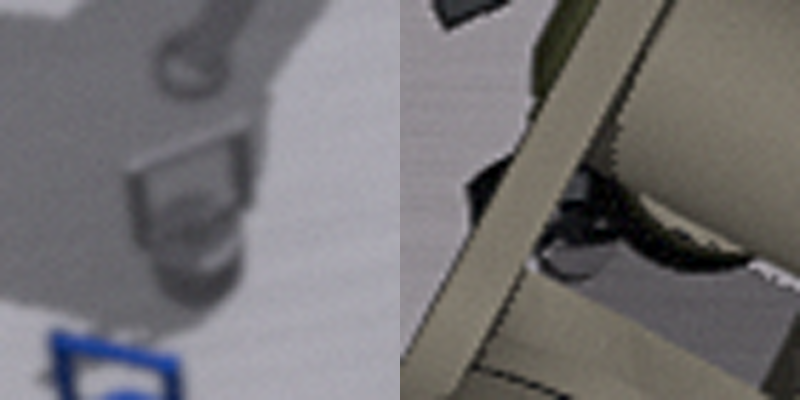

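```bash
python3 - <<'E'
from h import *
C=np.array([atz('w1',270+x/8,150+y/8,.095,True)[:2] for x,y in [(135,437),(625,402),(625,463),(132,498)]])
print(C,np.linalg.norm(C-np.roll(C,-1,0),axis=1));print('eye',C.mean(0))
d=C[0]+C[3]-C[1]-C[2];print('y axis yaw-90',np.degrees(np.arctan2(d[1],d[0]))-90)
b=atz('w1',270+380/8,150+150/8,.015,True);print('body far',b)
# body circle edges left/right at z .03
for x,y in[(232,300),(525,290),(380,170)]:print(atz('w1',270+x/8,150+y/8,.03,True))
E0=atz('s1',250+128/5.714,270+170/5.714,.095);E1=atz('s1',250+248/5.714,270+125/5.714,.095);print(E0,E1,np.linalg.norm(E0-E1),(E0+E1)/2)
z=np.load('pics/w1.npz');print(z['T'].round(3))
E
```

```text
[[ 0.55060327 -0.1192473 ]
 [ 0.56022971 -0.1651455 ]
 [ 0.55431102 -0.16606927]
 [ 0.54458115 -0.11963432]] [0.04689683 0.00599035 0.04744338 0.00603455]
eye [ 0.55243129 -0.1425241 ]
y axis yaw-90 11.839773279551935
body far [ 0.57075665 -0.14028701  0.015     ]
[ 0.55291427 -0.12526151  0.03      ]
[ 0.55863606 -0.15893334  0.03      ]
[ 0.570361   -0.14031732  0.03      ]
[ 0.56119387 -0.16384453  0.095     ] [ 0.55179717 -0.11801645  0.095     ] 0.04678152284045032 [ 0.55649552 -0.14093049  0.095     ]
[[ 0.133  0.939  0.317  0.617]
 [-0.991  0.126  0.042 -0.134]
 [-0.001 -0.319  0.948  0.372]
 [ 0.     0.     0.     1.   ]]
```

The steel eye's top face in the wrist image spans crop (135,437) to (625,463). That puts its centre at (0.5525, -0.1425) with a yaw of 11.8°, and the scene view agrees. Next I'll align and descend until the TCP is at about z 0.062.

>>> apply_moves(
  plan=[
    {"tx":18,"ty":3,"tz":-30,"rx":0,"ry":0,"rz":0.077,"jaw":1},
    {"tx":18,"ty":3,"tz":-70,"rx":0,"ry":0,"rz":0.077,"jaw":1},
    {"tx":18,"ty":3,"tz":-105,"rx":0,"ry":0,"rz":0.077,"jaw":1},
    {"tx":18,"ty":3,"tz":-115,"rx":0,"ry":0,"rz":0.077,"jaw":1},
    {"tx":18,"ty":3,"tz":-115,"rx":0,"ry":0,"rz":0.077,"jaw":1},
  ],
)

```text
time_s: 2.15
position: [0.5518, -0.1433, 0.1151]
tool_rot: [[0.979, 0.203, -0.003], [0.203, -0.979, 0.001], [-0.003, -0.001, -1.0]]
ft_force: [0.0, 0.5, 0.6]
grip_width: 0.0853
```

```bash
python3 - <<'E'
from h import *
snap('wrist','w2');o=env.observe();print(o['time_s'],o['position'],o['tool_rot'].round(3),o['ft_force'],env.grip_depth)
crop('w2','w2c',170,200,470,400,2.6)
R=o['tool_rot'];p=o['position'];d=np.array([.5525,-.1425])-p[:2];print('eye in tool xy',R[:2,0]@d,R[:2,1]@d)
E
```

```text
2.2 [ 0.55257338 -0.14345433  0.11656253] [[ 0.979  0.204 -0.   ]
 [ 0.204 -0.979 -0.001]
 [-0.     0.001 -1.   ]] [-0.0458801  -0.12766042  0.13929835] -0.0187
eye in tool xy 0.00012252381801266653 -0.0009492677579157312
```

View pics/w2c.png

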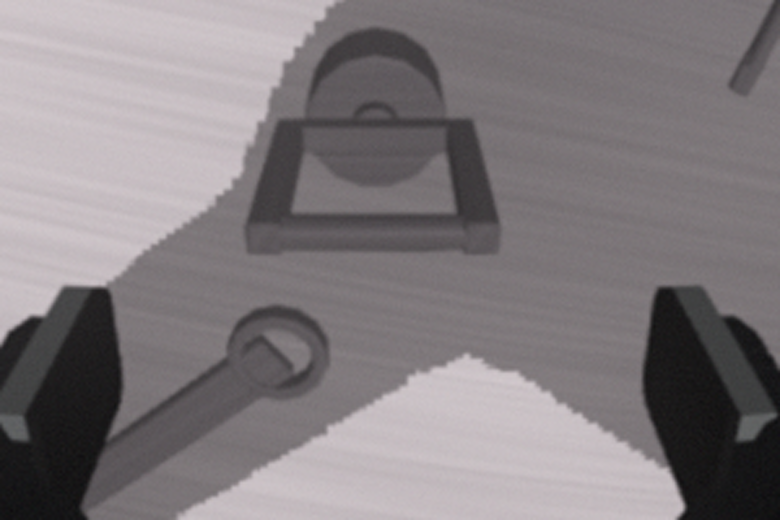

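```bash
python3 - <<'E'
from h import *
C=np.array([atz('w2',170+x/2.6,200+y/2.6,.095,True)[:2] for x,y in [(248,222),(498,221),(500,251),(246,252)]])
print(C,np.linalg.norm(C-np.roll(C,-1,0),axis=1));print('eye',C.mean(0))
d=C[0]+C[3]-C[1]-C[2];print('yaw',np.degrees(np.arctan2(d[1],d[0]))-90)
E
```

```text
[[ 0.55166849 -0.11898724]
 [ 0.56141419 -0.16438336]
 [ 0.55541128 -0.16633601]
 [ 0.54535439 -0.11955326]] [0.04643044 0.0063125  0.04785151 0.00633941]
eye [ 0.55346209 -0.14231497]
yaw 12.124451315840545
```

>>> apply_moves(
  plan=[
    {"tx":0.5,"ty":1,"tz":-25,"rx":0,"ry":0,"rz":0.005,"jaw":1},
    {"tx":0.5,"ty":1,"tz":-46,"rx":0,"ry":0,"rz":0.005,"jaw":1},
    {"tx":0.5,"ty":1,"tz":-54,"rx":0,"ry":0,"rz":0.005,"jaw":1},
    {"tx":0.5,"ty":1,"tz":-54,"rx":0,"ry":0,"rz":0.005,"jaw":0.4},
    {"tx":0.5,"ty":1,"tz":-54,"rx":0,"ry":0,"rz":0.005,"jaw":0.2},
    {"tx":0.5,"ty":1,"tz":-54,"rx":0,"ry":0,"rz":0.005,"jaw":0.1},
    {"tx":0.5,"ty":1,"tz":-54,"rx":0,"ry":0,"rz":0.005,"jaw":-0.2},
    {"tx":0.5,"ty":1,"tz":-54,"rx":0,"ry":0,"rz":0.005,"jaw":-1},
    {"tx":0.5,"ty":1,"tz":-54,"rx":0,"ry":0,"rz":0.005,"jaw":-1},
  ],
  grip_force=50,
)

```text
time_s: 3.1
position: [0.5538, -0.1426, 0.0644]
tool_rot: [[0.978, 0.209, 0.003], [0.209, -0.978, -0.002], [0.002, 0.002, -1.0]]
ft_force: [-0.9, 2.2, 6.3]
grip_width: 0.0471
```

```bash
python3 - <<'E'
from h import *
snap('wrist','w3');o=env.observe();print(o['time_s'],o['position'],o['tool_rot'].round(3),o['ft_force'],o['grip_width'])
crop('w3','w3c',170,200,470,400,2.6)
E
```

```text
3.15 [ 0.55385409 -0.1426255   0.06436868] [[ 0.978  0.209  0.003]
 [ 0.209 -0.978 -0.002]
 [ 0.002  0.002 -1.   ]] [-0.85529686  0.42658696  6.2462751 ] 0.04724405279635729
```

View pics/w3c.png

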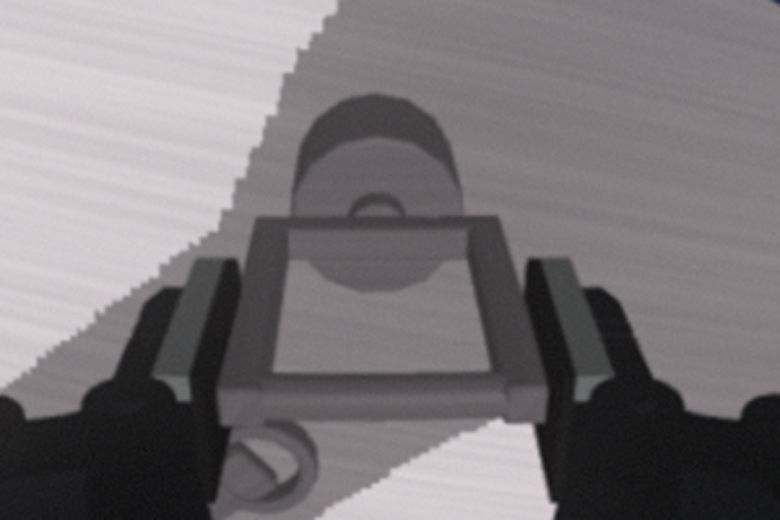

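The grasp looks good: the eye sits upright between the pads, and the opening reads 47 mm. Now I'll lift it.

>>> apply_moves(
  plan=[
    {"tx":0,"ty":0,"tz":15,"rx":0,"ry":0,"rz":0,"jaw":-1},
    {"tx":0,"ty":0,"tz":45,"rx":0,"ry":0,"rz":0,"jaw":-1},
    {"tx":0,"ty":0,"tz":85,"rx":0,"ry":0,"rz":0,"jaw":-1},
    {"tx":0,"ty":0,"tz":125,"rx":0,"ry":0,"rz":0,"jaw":-1},
    {"tx":0,"ty":0,"tz":165,"rx":0,"ry":0,"rz":0,"jaw":-1},
    {"tx":-10,"ty":20,"tz":205,"rx":0,"ry":0,"rz":0.02,"jaw":-1},
    {"tx":-25,"ty":50,"tz":222,"rx":0,"ry":0,"rz":0.05,"jaw":-1},
    {"tx":-40,"ty":85,"tz":222,"rx":0,"ry":0,"rz":0.08,"jaw":-1},
    {"tx":-55,"ty":120,"tz":222,"rx":0,"ry":0,"rz":0.11,"jaw":-1},
    {"tx":-70,"ty":155,"tz":222,"rx":0,"ry":0,"rz":0.14,"jaw":-1},
    {"tx":-85,"ty":185,"tz":222,"rx":0,"ry":0,"rz":0.17,"jaw":-1},
    {"tx":-100,"ty":215,"tz":222,"rx":0,"ry":0,"rz":0.2,"jaw":-1},
  ],
)

```text
time_s: 4.35
position: [0.4527, 0.0736, 0.2869]
tool_rot: [[0.916, 0.4, 0.004], [0.4, -0.916, -0.001], [0.003, 0.002, -1.0]]
ft_force: [0.9, 1.4, -2.8]
grip_width: 0.0466
```

>>> apply_moves(
  plan=[
    {"tx":-15,"ty":30,"tz":0,"rx":0,"ry":0,"rz":0.018,"jaw":-1},
    {"tx":-24,"ty":50,"tz":0,"rx":0,"ry":0,"rz":0.018,"jaw":-1},
    {"tx":-24,"ty":50,"tz":0,"rx":0,"ry":0,"rz":0.018,"jaw":-1},
    {"tx":-24,"ty":50,"tz":0,"rx":0,"ry":0,"rz":0.018,"jaw":-1},
  ],
)

```text
time_s: 4.75
position: [0.4285, 0.1237, 0.2873]
tool_rot: [[0.909, 0.417, 0.004], [0.417, -0.909, -0.001], [0.003, 0.003, -1.0]]
ft_force: [0.9, -0.2, -2.6]
grip_width: 0.0465
```

```bash
python3 - <<'E'
from h import *
snap('wrist','w4');snap('scene','s4');snap('top','t4');o=env.observe();print(o['time_s'],o['position'],o['tool_rot'].round(3),o['ft_force'],o['grip_width'])
E
```

```text
4.9 [0.42902345 0.12294582 0.28693675] [[ 0.91   0.415  0.004]
 [ 0.415 -0.91  -0.001]
 [ 0.003  0.003 -1.   ]] [-0.04527587  0.80433797 -3.71441296] 0.04674237180212593
```

View pics/w4.png

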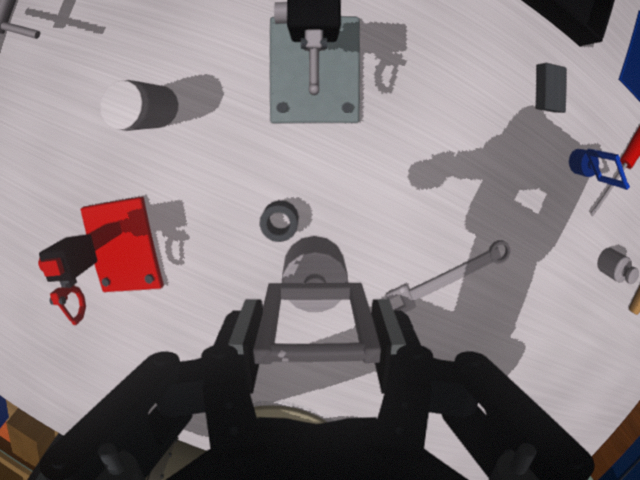

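View pics/s4.png

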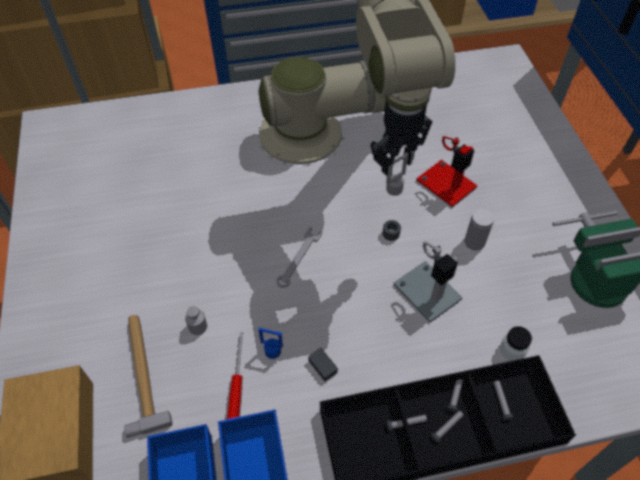

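```bash
python3 - <<'E'
from h import *
crop('w4','w4c',255,0,375,130,4.6)
crop('s4','s4c',385,230,470,325,6)
E
```

```text
(no output)
```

View pics/w4c.png

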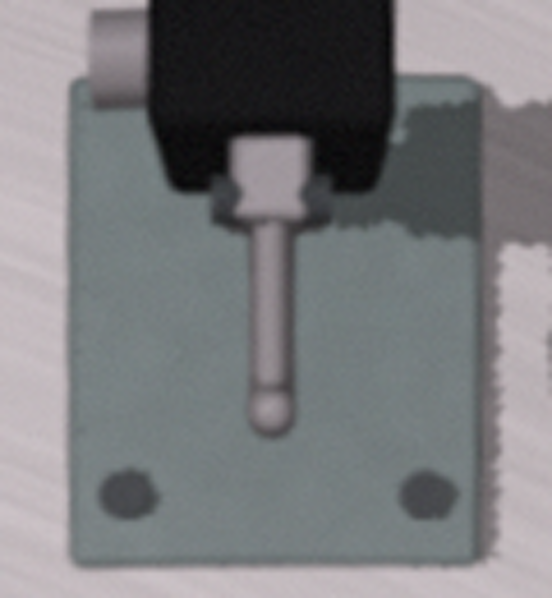

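View pics/s4c.png

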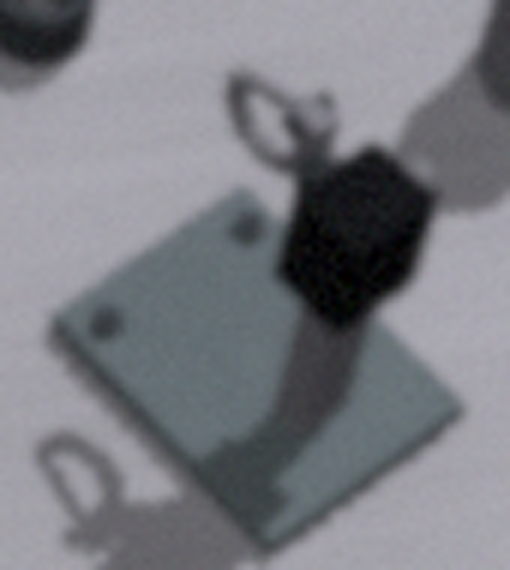

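```bash
cat > st.py <<'E'
from h import *
def pose(P):
    P=np.array(P);ax=(P[0]+P[1]-P[2]-P[3]);ax/=np.linalg.norm(ax);ay=P[0]+P[3]-P[1]-P[2];ay/=np.linalg.norm(ay)
    return np.degrees(np.arctan2(ax[1],ax[0])),np.degrees(np.arctan2(-ay[0],ay[1])),P.mean(0)-ax*.020,np.linalg.norm(P-np.roll(P,-1,0),axis=1)
w=lambda x,y:(255+x/4.6,0+y/4.6)
s=lambda x,y:(385+x/6,230+y/6)
E
python3 - <<'E'
from st import *
print(pose([atz('w4',*w(*p),.012,True)[:2] for p in[(70,80),(480,80),(480,563),(70,565)]]))
# scene: corners left(front-?), top, right, bottom
S=[atz('s4',*s(*p),.012)[:2] for p in[(462,408),(55,322),(240,190),(268,548)]]
print(np.round(S,3))
E
```

```text
(np.float64(24.71105386466106), np.float64(24.78843471681983), array([0.53946404, 0.17531015]), array([0.0984531 , 0.1217078 , 0.09881015, 0.12222107]))
[[0.598 0.253]
 [0.529 0.115]
 [0.487 0.202]
 [0.638 0.164]]
```

```bash
python3 - <<'E'
from st import *
S=[atz('s4',*s(*p),.012)[:2] for p in[(462,408),(268,548),(55,322),(240,190)]]
print(pose(S))
# triangulate nose tip ball and hinge block
n=tri([ray('w4',*w(271,410),True),ray('s4',*s(240,82))]);print('nose',n)
h=tri([ray('w4',*w(270,172),True),ray('s4',*s(320,103))]);print('hinge top mid',h)
a=np.radians(24.7);ax=np.array([np.cos(a),np.sin(a)]);o=np.array([.5395,.1753])
for P in(n,h):
    print('stand xy',(P[:2]-o)@ax,(P[:2]-o)@[-ax[1],ax[0]])
for f in(.122,.13,.14,.15,.158):
  N=np.r_[o-ax*.017,f+.020];H=np.r_[o+ax*.018,f+.038]
  q=lambda P:(np.round((np.array(proj('w4',P,True))-[255,0])*4.6),np.round((np.array(proj('s4',P))-[385,230])*6))
  print(f,q(N),q(H))
E
```

```text
(np.float64(24.514631186895624), np.float64(25.329439832906935), array([0.54471874, 0.17507914]), array([0.09776633, 0.11943569, 0.09667136, 0.12206666]))
nose [0.525123   0.16976341 0.14674645]
hinge top mid [0.55635424 0.18445851 0.17276221]
stand xy -0.01537518241867017 0.0009776433817677247
stand xy 0.01913925217786328 0.0012777527983806858
0.122 (array([273., 418.]), array([230.,  88.])) (array([273., 192.]), array([306., 124.]))
0.13 (array([273., 414.]), array([233.,  75.])) (array([273., 181.]), array([309., 111.]))
0.14 (array([273., 408.]), array([237.,  58.])) (array([272., 166.]), array([314.,  94.]))
0.15 (array([273., 402.]), array([241.,  41.])) (array([272., 150.]), array([318.,  77.]))
0.158 (array([272., 397.]), array([244.,  27.])) (array([272., 136.]), array([321.,  63.]))
```

From the wrist and scene views, the floor is at about 0.126–0.136 and the stand origin is at about (0.5395, 0.175) with a yaw of 24.7°. I'll go closer for a better look.

>>> apply_moves(
  plan=[
    {"tx":30,"ty":15,"tz":0,"rx":0,"ry":0,"rz":0.004,"jaw":-1},
    {"tx":60,"ty":29,"tz":0,"rx":0,"ry":0,"rz":0.004,"jaw":-1},
    {"tx":69,"ty":34,"tz":0,"rx":0,"ry":0,"rz":0.004,"jaw":-1},
    {"tx":69,"ty":34,"tz":0,"rx":0,"ry":0,"rz":0.004,"jaw":-1},
    {"tx":69,"ty":34,"tz":0,"rx":0,"ry":0,"rz":0.004,"jaw":-1},
  ],
)

```text
time_s: 5.4
position: [0.4975, 0.1564, 0.2867]
tool_rot: [[0.908, 0.419, 0.002], [0.419, -0.908, -0.002], [0.002, 0.002, -1.0]]
ft_force: [-0.1, -0.2, -1.9]
grip_width: 0.0466
```

```bash
python3 - <<'E'
from h import *
snap('wrist','w5');o=env.observe();print(o['time_s'],o['position'],o['tool_rot'].round(3),o['ft_force'],o['grip_width'])
crop('w5','w5c',220,70,420,270,3)
E
```

```text
5.45 [0.49734507 0.15639542 0.28700643] [[ 0.908  0.419  0.003]
 [ 0.419 -0.908 -0.001]
 [ 0.002  0.003 -1.   ]] [-0.09607595  0.34911652 -3.091517  ] 0.046930063336735675
```

View pics/w5c.png

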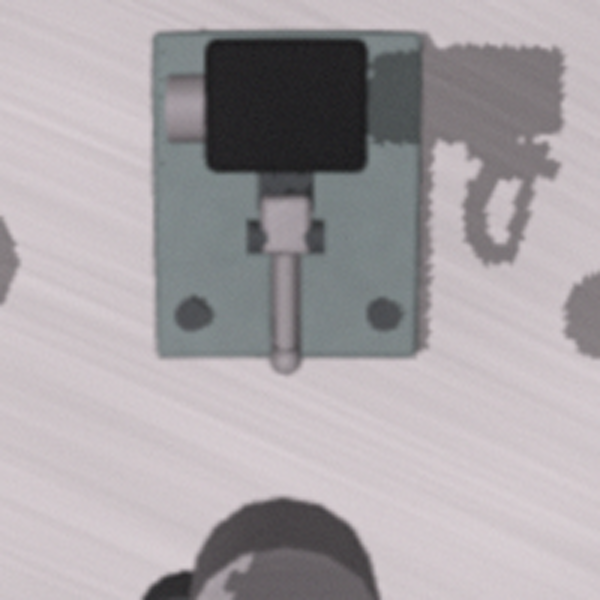

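```bash
cat > fit.py <<'E'
from h import *
from scipy.optimize import least_squares
def fit(name,obs,org,sc,x0=(.5395,.1753,24.7,.132)):
    def res(p,full=False):
        a=np.radians(p[2]);c,s=np.cos(a),np.sin(a);r=[]
        for (X,Y,Z,fl),(u,v) in obs:
            P=[p[0]+c*X-s*Y,p[1]+s*X+c*Y,Z+(p[3] if fl else 0)]
            q=(np.array(proj(name,P,True))-org)*sc-[u,v];r.append(q)
        return np.ravel(r)
    R=least_squares(res,x0,x_scale=[.01,.01,1,.01],loss='soft_l1',f_scale=3);print(R.x,'sd');print(res(R.x).reshape(-1,2).round(1).tolist());return R.x
E
python3 - <<'E'
from fit import *
base=[((.083,.05,.012,0),(153,33)),((.083,-.05,.012,0),(427,33)),((-.043,-.05,.012,0),(418,357)),((-.043,.05,.012,0),(157,357))]
top=[((.064,.02,.022,1),(205,39)),((.064,-.02,.022,1),(368,39)),((.030,-.02,.022,1),(365,172)),((.030,.02,.022,1),(205,172)),
 ((.025,.006,.038,1),(262,197)),((.025,-.006,.038,1),(309,197)),((-.017,0,.020,1),(286,358))]
fit('w5',base+top,[220,70],3)
fit('w5',base+top[:4],[220,70],3)
fit('w5',top,[220,70],3)
print(least_squares)
E
```

```text
[ 0.53991505  0.17578782 24.60866347  0.12691051] sd
[[-2.4, -4.8], [-3.1, -4.0], [-0.3, 4.7], [-2.1, 4.0], [0.2, -0.1], [0.5, 0.3], [2.3, 2.2], [0.6, 1.8], [-1.4, -1.4], [3.0, -1.2], [-0.1, -0.8]]
[ 0.54024005  0.17588435 24.62275551  0.12443893] sd
[[-2.3, -5.6], [-3.0, -4.9], [-0.1, 3.8], [-2.0, 3.2], [1.1, -0.4], [-0.1, -0.0], [1.8, 0.7], [1.4, 0.3]]
[ 0.53986055  0.17591646 24.66731611  0.12681514] sd
[[-0.6, -0.0], [-0.3, 0.2], [1.6, 2.1], [-0.1, 1.9], [-2.1, -1.4], [2.3, -1.3], [-0.5, -0.9]]
<function least_squares at 0x7f4bbfada020>
```

>>> apply_moves(
  plan=[
    {"tx":30,"ty":14,"tz":0,"rx":0,"ry":0,"rz":-0.002,"jaw":-1},
    {"tx":57,"ty":26.5,"tz":0,"rx":0,"ry":0,"rz":-0.002,"jaw":-1},
    {"tx":57,"ty":26.5,"tz":-25,"rx":0,"ry":0,"rz":-0.002,"jaw":-1},
    {"tx":57,"ty":26.5,"tz":-42,"rx":0,"ry":0,"rz":-0.002,"jaw":-1},
    {"tx":57,"ty":26.5,"tz":-42,"rx":0,"ry":0,"rz":-0.002,"jaw":-1},
    {"tx":57,"ty":26.5,"tz":-42,"rx":0,"ry":0,"rz":-0.002,"jaw":-1},
  ],
)

```text
time_s: 6.05
position: [0.5541, 0.1825, 0.246]
tool_rot: [[0.909, 0.416, 0.004], [0.416, -0.909, -0.001], [0.003, 0.003, -1.0]]
ft_force: [0.3, -0.7, -2.9]
grip_width: 0.047
```

>>> apply_moves(
  plan=[
    {"tx":0,"ty":0,"tz":0,"rx":0,"ry":0,"rz":0,"jaw":-1},
    {"tx":0,"ty":0,"tz":0,"rx":0,"ry":0,"rz":0,"jaw":-1},
  ],
)

```text
time_s: 6.25
position: [0.5543, 0.1824, 0.2475]
tool_rot: [[0.909, 0.416, 0.006], [0.416, -0.909, -0.001], [0.005, 0.004, -1.0]]
ft_force: [0.6, -0.2, -2.5]
grip_width: 0.0468
```

```bash
python3 - <<'E'
from h import *
snap('scene','s6');o=env.observe();print(o['time_s'],o['position'],o['tool_rot'].round(3),o['ft_force'])
crop('s6','s6c',380,200,480,300,6)
E
```

```text
6.3 [0.55422324 0.18245167 0.24712538] [[ 0.909  0.416  0.006]
 [ 0.416 -0.909 -0.001]
 [ 0.005  0.004 -1.   ]] [ 0.1997058  -0.7885567  -2.43435997]
```

View pics/s6c.png

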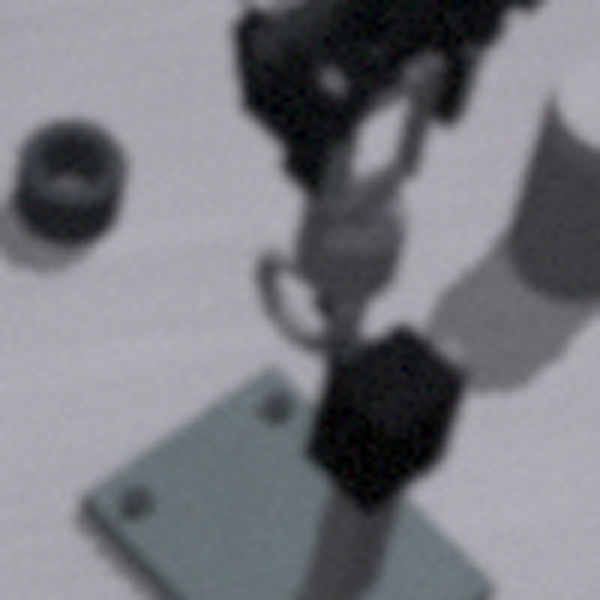

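>>> apply_moves(
  plan=[
    {"tx":0,"ty":0,"tz":-4,"rx":0,"ry":0,"rz":0,"jaw":-1},
    {"tx":0,"ty":0,"tz":-8,"rx":0,"ry":0,"rz":0,"jaw":-1},
    {"tx":0,"ty":0,"tz":-8,"rx":0,"ry":0,"rz":0,"jaw":-1},
  ],
)

```text
time_s: 6.6
position: [0.5539, 0.1824, 0.2384]
tool_rot: [[0.909, 0.416, 0.004], [0.416, -0.909, -0.001], [0.003, 0.003, -1.0]]
ft_force: [0.0, -0.1, -2.3]
grip_width: 0.0473
```

>>> apply_moves(
  plan=[
    {"tx":0,"ty":0,"tz":-2,"rx":0,"ry":0,"rz":0,"jaw":-1},
    {"tx":0,"ty":0,"tz":-2,"rx":0,"ry":0,"rz":0,"jaw":-1},
  ],
)

```text
time_s: 6.8
position: [0.5538, 0.1824, 0.2359]
tool_rot: [[0.909, 0.416, 0.004], [0.416, -0.909, -0.002], [0.003, 0.003, -1.0]]
ft_force: [-0.1, 0.5, -3.0]
grip_width: 0.0467
```

>>> apply_moves(
  plan=[
    {"tx":0,"ty":0,"tz":-2,"rx":0,"ry":0,"rz":0,"jaw":-1},
    {"tx":0,"ty":0,"tz":-2,"rx":0,"ry":0,"rz":0,"jaw":-1},
  ],
)

```text
time_s: 7.0
position: [0.5539, 0.1824, 0.2339]
tool_rot: [[0.909, 0.416, 0.004], [0.416, -0.909, -0.001], [0.003, 0.003, -1.0]]
ft_force: [0.8, -0.2, -1.0]
grip_width: 0.0469
```

>>> apply_moves(
  plan=[
    {"tx":0,"ty":0,"tz":-1,"rx":0,"ry":0,"rz":0,"jaw":-1},
    {"tx":0,"ty":0,"tz":-1,"rx":0,"ry":0,"rz":0,"jaw":-1},
  ],
)

```text
time_s: 7.2
position: [0.554, 0.1825, 0.2334]
tool_rot: [[0.909, 0.416, 0.005], [0.416, -0.909, -0.001], [0.004, 0.003, -1.0]]
ft_force: [-0.6, -0.7, 0.9]
grip_width: 0.0472
```

>>> apply_moves(
  plan=[
    {"tx":0,"ty":0,"tz":-1,"rx":0,"ry":0,"rz":0,"jaw":-1},
    {"tx":0,"ty":0,"tz":-1,"rx":0,"ry":0,"rz":0,"jaw":-1},
  ],
)

```text
time_s: 7.4
position: [0.5542, 0.1825, 0.233]
tool_rot: [[0.909, 0.417, 0.006], [0.417, -0.909, -0.001], [0.005, 0.003, -1.0]]
ft_force: [-1.0, -0.1, 4.8]
grip_width: 0.047
```

I felt contact on the hinge block at TCP z ≈ 0.2338, so the block's top is at 0.1694 and the floor at 0.1314, which agrees with vision. The eye therefore threads at TCP z ≈ 0.140 and seats at about 0.108. I'll back off to in front of the nose and go down.

>>> apply_moves(
  plan=[
    {"tx":0,"ty":0,"tz":8,"rx":0,"ry":0,"rz":0,"jaw":-1},
    {"tx":0,"ty":0,"tz":20,"rx":0,"ry":0,"rz":0,"jaw":-1},
    {"tx":-20,"ty":-9,"tz":20,"rx":0,"ry":0,"rz":0,"jaw":-1},
    {"tx":-50,"ty":-23,"tz":20,"rx":0,"ry":0,"rz":0,"jaw":-1},
    {"tx":-69,"ty":-32,"tz":20,"rx":0,"ry":0,"rz":0,"jaw":-1},
    {"tx":-69,"ty":-32,"tz":20,"rx":0,"ry":0,"rz":0,"jaw":-1},
    {"tx":-69,"ty":-32,"tz":0,"rx":0,"ry":0,"rz":0,"jaw":-1},
    {"tx":-69,"ty":-32,"tz":-35,"rx":0,"ry":0,"rz":0,"jaw":-1},
    {"tx":-69,"ty":-32,"tz":-70,"rx":0,"ry":0,"rz":0,"jaw":-1},
    {"tx":-69,"ty":-32,"tz":-90,"rx":0,"ry":0,"rz":0,"jaw":-1},
    {"tx":-69,"ty":-32,"tz":-92,"rx":0,"ry":0,"rz":0,"jaw":-1},
    {"tx":-69,"ty":-32,"tz":-92,"rx":0,"ry":0,"rz":0,"jaw":-1},
  ],
)

```text
time_s: 8.6
position: [0.4858, 0.1507, 0.1412]
tool_rot: [[0.909, 0.416, 0.006], [0.417, -0.909, -0.001], [0.005, 0.003, -1.0]]
ft_force: [-0.7, -0.8, -2.7]
grip_width: 0.0468
```

```bash
python3 - <<'E'
from h import *
snap('wrist','w7');snap('scene','s7');o=env.observe();print(o['time_s'],o['position'],o['tool_rot'].round(3),o['ft_force'],o['grip_width'])
crop('w7','w7c',200,60,430,360,2)
crop('s7','s7c',370,190,470,290,6)
d=o['position'][:2]-[.5399,.1758];a=np.radians(24.65);print('stand xy',d@[np.cos(a),np.sin(a)],d@[-np.sin(a),np.cos(a)])
E
```

```text
8.7 [0.48612976 0.1506766  0.14222458] [[ 0.909  0.417  0.008]
 [ 0.417 -0.909 -0.001]
 [ 0.007  0.004 -1.   ]] [-0.46176709 -0.86770414 -2.72601454] 0.04683403252979377
stand xy -0.05934860511309416 -0.00040779087968732743
```

View pics/w7c.png

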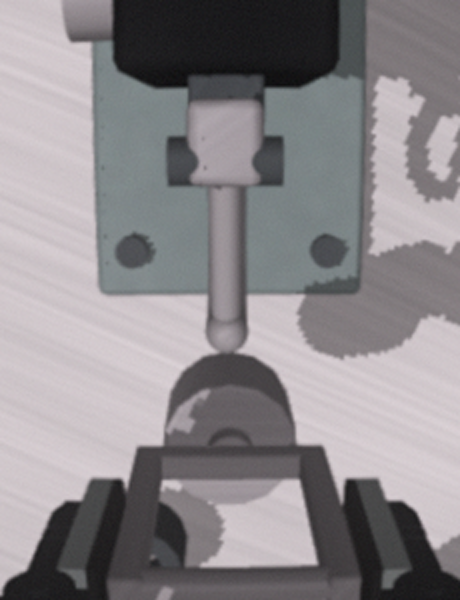

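View pics/s7c.png

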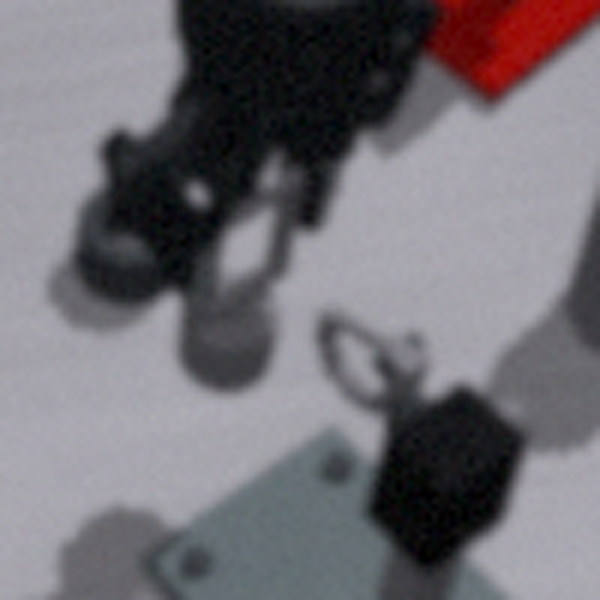

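```bash
python3 - <<'E'
from fit import *
obs=[((-.017,0,.020,1),(227,333)),((.025,.006,.038,1),(189,100)),((.025,-.006,.038,1),(264,100)),((.011,.006,.038,1),(190,184)),((.011,-.006,.038,1),(262,184)),
((.030,.018,.022,1),(127,86)),((.030,-.018,.022,1),(327,86)),((-.043,.05,.012,0),(98,293)),((-.043,-.05,.012,0),(361,293))]
fit('w7',obs,[200,60],2)
def ff(o):
  import fit as F
# f fixed
from scipy.optimize import least_squares
def res(p):
    a=np.radians(24.65);c,s=np.cos(a),np.sin(a);r=[]
    for (X,Y,Z,fl),(u,v) in obs[:7]:
        P=[p[0]+c*X-s*Y,p[1]+s*X+c*Y,Z+(.1314 if fl else 0)]
        r.append((np.array(proj('w7',P,True))-[200,60])*2-[u,v])
    return np.ravel(r)
R=least_squares(res,[.54,.1758],loss='soft_l1',f_scale=3);print(R.x,res(R.x).reshape(-1,2).round(1).tolist())
E
```

```text
[ 0.54008918  0.17593453 24.65377618  0.12469296] sd
[[0.2, -8.9], [-0.4, 0.6], [0.0, 0.5], [-0.8, 2.7], [1.6, 2.6], [0.3, -7.9], [-0.5, -8.3], [-1.0, 5.7], [0.3, 5.4]]
[0.54004717 0.17588952] [[0.2, 1.0], [-2.7, -0.5], [2.1, -0.6], [-3.0, 6.6], [3.6, 6.5], [-4.9, -10.0], [4.6, -10.3]]
```

>>> apply_moves(
  plan=[
    {"tx":0,"ty":0,"tz":-2.5,"rx":0,"ry":0,"rz":0,"jaw":-1},
    {"tx":10,"ty":4.7,"tz":-2.5,"rx":0,"ry":0,"rz":0,"jaw":-1},
    {"tx":22,"ty":10.3,"tz":-2.5,"rx":0,"ry":0,"rz":0,"jaw":-1},
    {"tx":22,"ty":10.3,"tz":-2.5,"rx":0,"ry":0,"rz":0,"jaw":-1},
  ],
)

```text
time_s: 9.1
position: [0.51, 0.1616, 0.1401]
tool_rot: [[0.909, 0.417, 0.011], [0.417, -0.909, -0.001], [0.009, 0.005, -1.0]]
ft_force: [0.2, -0.1, -3.5]
grip_width: 0.0474
```

```bash
python3 - <<'E'
from h import *
snap('wrist','w8');o=env.observe();print(o['time_s'],o['position'],o['ft_force'])
crop('w8','w8c',200,60,430,360,2)
d=o['position'][:2]-[.540,.1759];a=np.radians(24.65);print('stand xy',d@[np.cos(a),np.sin(a)],d@[-np.sin(a),np.cos(a)])
E
```

```text
9.15 [0.50891619 0.16129056 0.1398889 ] [-0.71617005  0.44709547 -2.15500159]
stand xy -0.03434443621670808 -0.0003138680579084118
```

View pics/w8c.png

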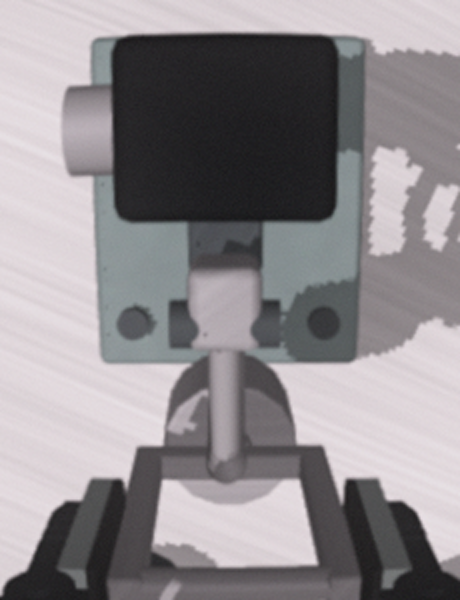

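>>> apply_moves(
  plan=[
    {"tx":8,"ty":3.8,"tz":0,"rx":0,"ry":0.004,"rz":0,"jaw":-1},
    {"tx":16,"ty":7.5,"tz":0,"rx":0,"ry":0.008,"rz":0,"jaw":-1},
    {"tx":23,"ty":10.8,"tz":0,"rx":0,"ry":0.009,"rz":0,"jaw":-1},
    {"tx":25.5,"ty":12,"tz":0,"rx":0,"ry":0.009,"rz":0,"jaw":-1},
    {"tx":25.5,"ty":12,"tz":0,"rx":0,"ry":0.009,"rz":0,"jaw":-1},
  ],
)

```text
time_s: 9.65
position: [0.5347, 0.1734, 0.1397]
tool_rot: [[0.909, 0.417, -0.0], [0.417, -0.909, -0.001], [-0.0, 0.001, -1.0]]
ft_force: [0.3, -0.9, -2.7]
grip_width: 0.0467
```

```bash
python3 - <<'E'
from h import *
snap('wrist','w9');snap('scene','s9');o=env.observe();print(o['time_s'],o['position'],o['tool_rot'].round(3),o['ft_force'])
crop('w9','w9c',200,160,430,380,2.5)
crop('s9','s9c',370,190,470,290,6)
d=o['position'][:2]-[.540,.1759];a=np.radians(24.65);print('stand xy',d@[np.cos(a),np.sin(a)],d@[-np.sin(a),np.cos(a)])
E
```

```text
9.75 [0.53420155 0.17324365 0.1397971 ] [[ 0.909  0.417 -0.   ]
 [ 0.417 -0.909 -0.001]
 [-0.001  0.001 -1.   ]] [ 0.55085172 -0.3884842  -2.45184429]
stand xy -0.006377947790174791 4.096014036535335e-06
```

View pics/w9c.png

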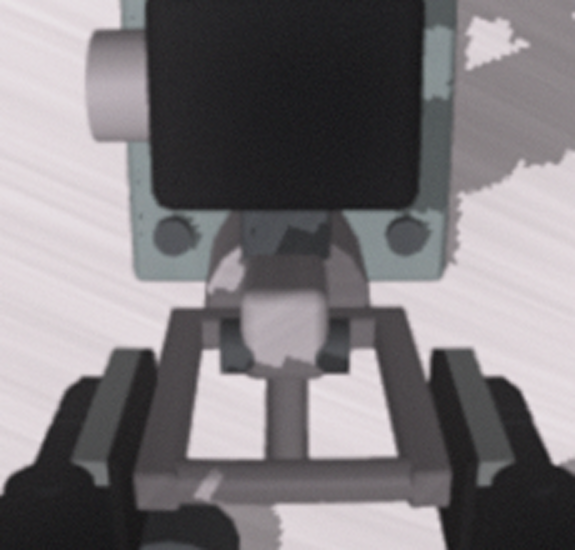

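View pics/s9c.png

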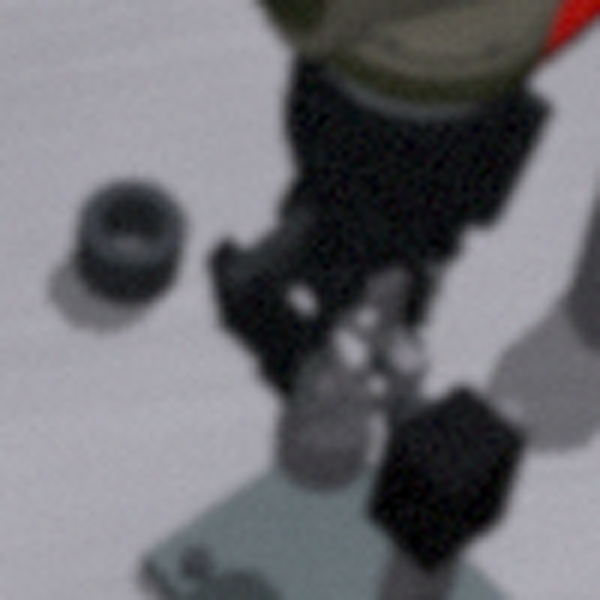

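The hook bar is visible through the eye opening at wrist crop (287,420), so the eye is threaded at x = -6.4 mm, y = 0. Now I'll press down gently in short steps.

>>> apply_moves(
  plan=[
    {"tx":0,"ty":0,"tz":-2,"rx":0,"ry":0,"rz":0,"jaw":-1},
    {"tx":0,"ty":0,"tz":-4,"rx":0,"ry":0,"rz":0,"jaw":-1},
    {"tx":0,"ty":0,"tz":-6,"rx":0,"ry":0,"rz":0,"jaw":-1},
    {"tx":0,"ty":0,"tz":-6,"rx":0,"ry":0,"rz":0,"jaw":-1},
  ],
)

```text
time_s: 10.15
position: [0.5341, 0.1732, 0.1337]
tool_rot: [[0.909, 0.417, -0.0], [0.417, -0.909, -0.001], [-0.001, 0.001, -1.0]]
ft_force: [0.2, -0.4, -0.9]
grip_width: 0.0465
```

>>> apply_moves(
  plan=[
    {"tx":0,"ty":0,"tz":-2,"rx":0,"ry":0,"rz":0,"jaw":-1},
    {"tx":0,"ty":0,"tz":-4,"rx":0,"ry":0,"rz":0,"jaw":-1},
    {"tx":0,"ty":0,"tz":-6,"rx":0,"ry":0,"rz":0,"jaw":-1},
  ],
)

```text
time_s: 10.45
position: [0.5344, 0.1732, 0.1279]
tool_rot: [[0.909, 0.417, 0.0], [0.417, -0.909, -0.001], [-0.0, 0.001, -1.0]]
ft_force: [0.3, -0.3, 2.5]
grip_width: 0.0468
```

>>> apply_moves(
  plan=[
    {"tx":0,"ty":0,"tz":-2,"rx":0,"ry":0,"rz":0,"jaw":-1},
    {"tx":0,"ty":0,"tz":-4,"rx":0,"ry":0,"rz":0,"jaw":-1},
    {"tx":0,"ty":0,"tz":-6,"rx":0,"ry":0,"rz":0,"jaw":-1},
  ],
)

```text
time_s: 10.75
position: [0.5344, 0.1732, 0.1219]
tool_rot: [[0.909, 0.417, 0.001], [0.417, -0.909, -0.001], [0.0, 0.001, -1.0]]
ft_force: [-1.4, -0.7, 4.4]
grip_width: 0.0469
```

>>> apply_moves(
  plan=[
    {"tx":0,"ty":0,"tz":-2,"rx":0,"ry":0,"rz":0,"jaw":-1},
    {"tx":0,"ty":0,"tz":-4,"rx":0,"ry":0,"rz":0,"jaw":-1},
    {"tx":0,"ty":0,"tz":-5,"rx":0,"ry":0,"rz":0,"jaw":-1},
  ],
)

```text
time_s: 11.05
position: [0.5335, 0.1729, 0.1162]
tool_rot: [[0.909, 0.417, -0.002], [0.417, -0.909, -0.002], [-0.003, 0.001, -1.0]]
ft_force: [-4.9, -2.0, 0.2]
grip_width: 0.047
```

>>> apply_moves(
  plan=[
    {"tx":0,"ty":0,"tz":-2,"rx":0,"ry":0,"rz":0,"jaw":-1},
    {"tx":0,"ty":0,"tz":-4,"rx":0,"ry":0,"rz":0,"jaw":-1},
    {"tx":0,"ty":0,"tz":-5,"rx":0,"ry":0,"rz":0,"jaw":-1},
  ],
)

```text
time_s: 11.35
position: [0.5342, 0.1732, 0.1112]
tool_rot: [[0.909, 0.417, -0.0], [0.417, -0.909, -0.001], [-0.001, 0.001, -1.0]]
ft_force: [1.8, 1.7, 1.7]
grip_width: 0.0471
```

>>> apply_moves(
  plan=[
    {"tx":0,"ty":0,"tz":-1,"rx":0,"ry":0,"rz":0,"jaw":-1},
    {"tx":0,"ty":0,"tz":-2,"rx":0,"ry":0,"rz":0,"jaw":-1},
    {"tx":0,"ty":0,"tz":-2,"rx":0,"ry":0,"rz":0,"jaw":-1},
  ],
)

```text
time_s: 11.65
position: [0.535, 0.1734, 0.1097]
tool_rot: [[0.909, 0.417, 0.002], [0.417, -0.909, -0.001], [0.001, 0.001, -1.0]]
ft_force: [2.6, 1.9, 4.2]
grip_width: 0.0471
```

```bash
python3 - <<'E'
from h import *
snap('wrist','w10');o=env.observe();print(o['time_s'],o['position'],o['tool_rot'].round(3),o['ft_force'])
crop('w10','w10c',200,160,430,380,2.5)
E
```

```text
11.7 [0.53496518 0.17336044 0.10969475] [[ 0.909  0.417  0.002]
 [ 0.417 -0.909 -0.001]
 [ 0.001  0.001 -1.   ]] [3.84332056 1.85646891 3.70797076]
```

View pics/w10c.png

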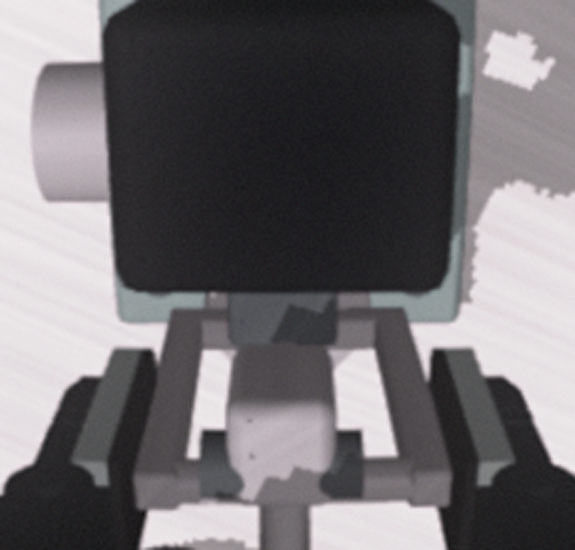

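It's on the floor's curve near the nose: net upward force is about 6.5 N, with about 4 N pushing towards +x. I'll shift towards the middle of the hook and seat it.

>>> apply_moves(
  plan=[
    {"tx":1.8,"ty":0.8,"tz":0,"rx":0,"ry":0,"rz":0,"jaw":-1},
    {"tx":3.6,"ty":1.7,"tz":0,"rx":0,"ry":0,"rz":0,"jaw":-1},
    {"tx":4.5,"ty":2.1,"tz":-0.5,"rx":0,"ry":0,"rz":0,"jaw":-1},
    {"tx":4.5,"ty":2.1,"tz":-0.5,"rx":0,"ry":0,"rz":0,"jaw":-1},
  ],
)

```text
time_s: 12.1
position: [0.5391, 0.1754, 0.1085]
tool_rot: [[0.909, 0.417, 0.0], [0.417, -0.909, -0.001], [-0.0, 0.001, -1.0]]
ft_force: [0.5, -0.5, -2.6]
grip_width: 0.0472
```

>>> apply_moves(
  plan=[
    {"tx":0,"ty":0,"tz":-1,"rx":0,"ry":0,"rz":0,"jaw":-1},
    {"tx":0,"ty":0,"tz":-1,"rx":0,"ry":0,"rz":0,"jaw":-1},
  ],
)

```text
time_s: 12.3
position: [0.539, 0.1754, 0.1075]
tool_rot: [[0.909, 0.417, -0.0], [0.417, -0.909, -0.001], [-0.0, 0.001, -1.0]]
ft_force: [1.0, 0.6, -0.3]
grip_width: 0.047
```

```bash
python3 - <<'E'
from h import *
snap('wrist','w11');snap('scene','s11');o=env.observe();print(o['time_s'],o['position'],o['ft_force'])
crop('w11','w11c',200,160,430,380,2.5)
crop('s11','s11c',385,205,455,275,8)
E
```

```text
12.4 [0.5390101  0.17538339 0.10760479] [ 0.07388754  0.06779495 -1.69199457]
```

View pics/w11c.png

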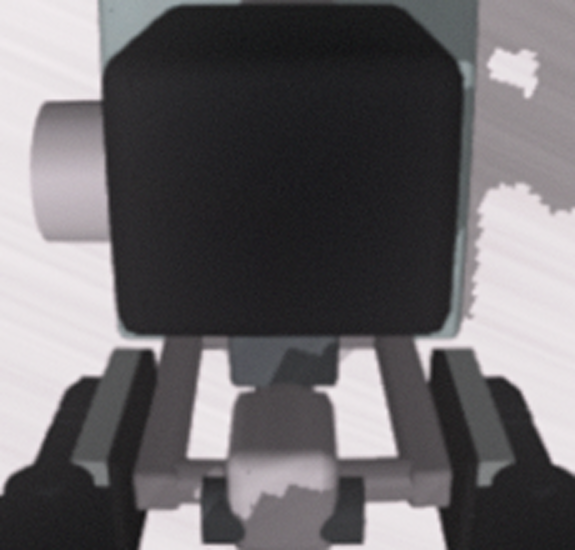

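View pics/s11c.png

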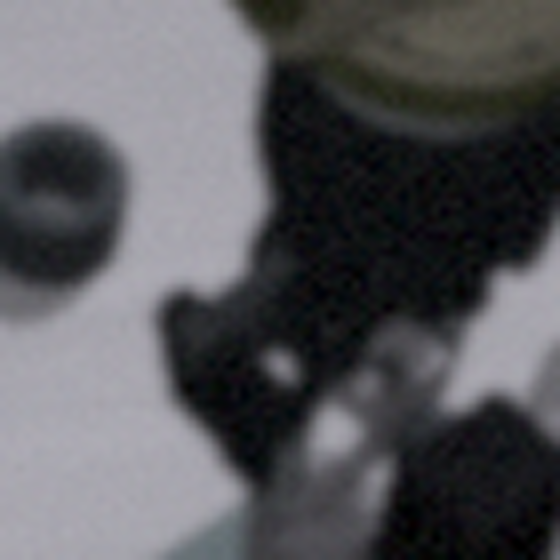

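The bar is seated, with contact at TCP z ≈ 0.108 as computed. I'll release and go straight up.

>>> apply_moves(
  plan=[
    {"tx":0,"ty":0,"tz":0,"rx":0,"ry":0,"rz":0,"jaw":0.2},
    {"tx":0,"ty":0,"tz":0,"rx":0,"ry":0,"rz":0,"jaw":0.5},
    {"tx":0,"ty":0,"tz":0,"rx":0,"ry":0,"rz":0,"jaw":0.8},
    {"tx":0,"ty":0,"tz":0,"rx":0,"ry":0,"rz":0,"jaw":1},
    {"tx":0,"ty":0,"tz":0,"rx":0,"ry":0,"rz":0,"jaw":1},
    {"tx":0,"ty":0,"tz":0,"rx":0,"ry":0,"rz":0,"jaw":1},
  ],
)

```text
time_s: 13.0
position: [0.5391, 0.1754, 0.1077]
tool_rot: [[0.909, 0.417, 0.0], [0.417, -0.909, -0.001], [-0.0, 0.001, -1.0]]
ft_force: [-0.4, -1.6, 0.6]
grip_width: 0.0853
```

```bash
python3 - <<'E'
from h import *
snap('wrist','w12');o=env.observe();print(o['time_s'],o['position'],o['ft_force'],o['grip_width'])
E
```

```text
13.05 [0.53903164 0.17540551 0.10762767] [-0.33593944  0.07655773  0.21022722] 0.08556614664736772
```

View pics/w12.png

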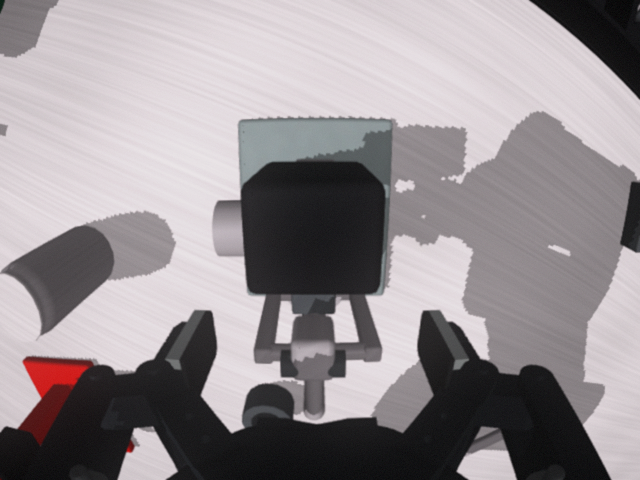

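The weight is released and hanging. I'll raise straight up and retreat towards -x.

>>> apply_moves(
  plan=[
    {"tx":0,"ty":0,"tz":8,"rx":0,"ry":0,"rz":0,"jaw":1},
    {"tx":0,"ty":0,"tz":25,"rx":0,"ry":0,"rz":0,"jaw":1},
    {"tx":0,"ty":0,"tz":55,"rx":0,"ry":0,"rz":0,"jaw":1},
    {"tx":0,"ty":0,"tz":90,"rx":0,"ry":0,"rz":0,"jaw":1},
    {"tx":0,"ty":0,"tz":125,"rx":0,"ry":0,"rz":0,"jaw":1},
    {"tx":-25,"ty":-12,"tz":150,"rx":0,"ry":0,"rz":0,"jaw":1},
    {"tx":-55,"ty":-25,"tz":165,"rx":0,"ry":0,"rz":0,"jaw":1},
    {"tx":-90,"ty":-41,"tz":165,"rx":0,"ry":0,"rz":0,"jaw":1},
    {"tx":-120,"ty":-55,"tz":165,"rx":0,"ry":0,"rz":0,"jaw":1},
    {"tx":-120,"ty":-55,"tz":165,"rx":0,"ry":0,"rz":0,"jaw":1},
    {"tx":-120,"ty":-55,"tz":165,"rx":0,"ry":0,"rz":0,"jaw":1},
    {"tx":-120,"ty":-55,"tz":165,"rx":0,"ry":0,"rz":0,"jaw":1},
  ],
)

```text
time_s: 14.25
position: [0.4198, 0.1205, 0.2729]
tool_rot: [[0.909, 0.417, 0.001], [0.417, -0.909, -0.001], [0.001, 0.001, -1.0]]
ft_force: [-0.8, 0.0, 0.1]
grip_width: 0.0856
```

```bash
python3 - <<'E'
from h import *
snap('wrist','w13');snap('scene','s13');o=env.observe();print(o['time_s'],o['position'],o['ft_force'],o['grip_width'])
a=cv2.imread('pics/s13.png')[215:315,385:485];b=cv2.imread('pics/w13.png')[0:160,250:410]
cv2.imwrite('pics/c13.png',np.hstack([cv2.resize(i,(400,400)if 0 else(400,400),interpolation=2) for i in(a,b)]))
crop('s13','s13c',410,225,450,285,10)
E
```

```text
14.35 [0.41977853 0.12061157 0.27248991] [0.74484851 0.84198117 0.81411908] 0.08544208368181404
```

View pics/c13.png

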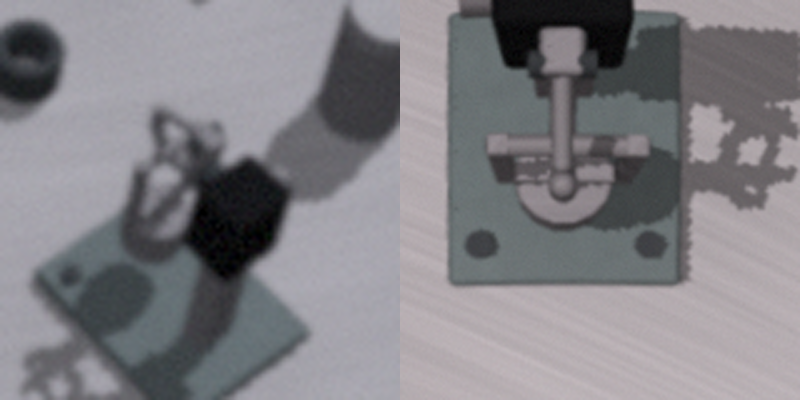

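View pics/s13c.png

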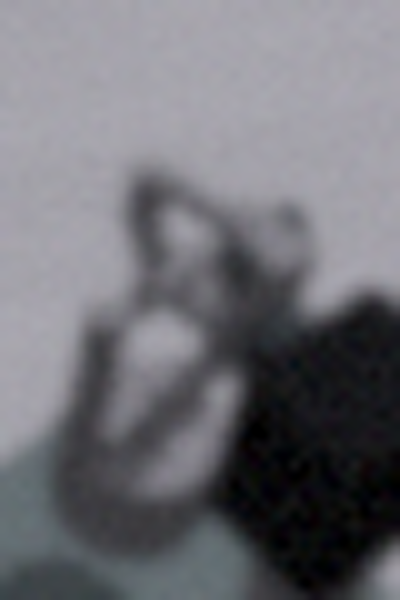

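View pics/s13.png

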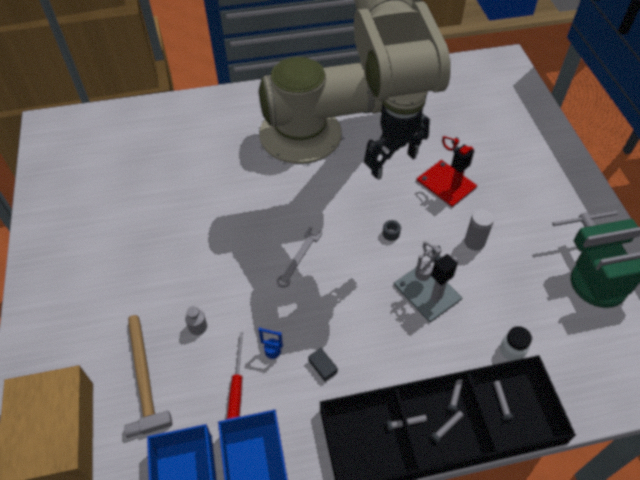

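The gate bar runs unbroken from the nose to the hinge above the eye bar: scene crop (150,180) to (250,230), with the eye bar below it. I'll let it settle for a second and compare again.

>>> apply_moves(
  plan=[
    {"tx":0,"ty":0,"tz":0,"rx":0,"ry":0,"rz":0,"jaw":1},
    {"tx":0,"ty":0,"tz":0,"rx":0,"ry":0,"rz":0,"jaw":1},
    {"tx":0,"ty":0,"tz":0,"rx":0,"ry":0,"rz":0,"jaw":1},
    {"tx":0,"ty":0,"tz":0,"rx":0,"ry":0,"rz":0,"jaw":1},
    {"tx":0,"ty":0,"tz":0,"rx":0,"ry":0,"rz":0,"jaw":1},
    {"tx":0,"ty":0,"tz":0,"rx":0,"ry":0,"rz":0,"jaw":1},
    {"tx":0,"ty":0,"tz":0,"rx":0,"ry":0,"rz":0,"jaw":1},
    {"tx":0,"ty":0,"tz":0,"rx":0,"ry":0,"rz":0,"jaw":1},
    {"tx":0,"ty":0,"tz":0,"rx":0,"ry":0,"rz":0,"jaw":1},
  ],
)

```text
time_s: 15.25
position: [0.4198, 0.1206, 0.2725]
tool_rot: [[0.909, 0.417, -0.0], [0.417, -0.909, -0.001], [-0.0, 0.001, -1.0]]
ft_force: [-0.1, 0.4, 0.1]
grip_width: 0.0851
```

```bash
python3 - <<'E'
from h import *
snap('wrist','w14');snap('scene','s14');o=env.observe();print(o['time_s'],o['position'],np.abs(o['qvel']).max())
a=cv2.imread('pics/s14.png').astype(int);b=cv2.imread('pics/s13.png').astype(int)
print(np.abs(a-b)[225:320,380:480].max(),np.abs(a-b)[225:320,380:480].mean())
c=cv2.imread('pics/s1.png').astype(int);d=np.abs(a-c).max(2)>40
print('vs s1 ring/blue/knob',[d[y-15:y+15,x-15:x+15].sum() for x,y in[(391,231),(271,342),(196,320),(478,230),(447,180)]])
a=cv2.imread('pics/s14.png')[225:285,410:470];b=cv2.imread('pics/w14.png')[0:110,270:380]
cv2.imwrite('pics/c14.png',np.hstack([cv2.resize(i,(400,400),interpolation=2) for i in(a,b)]))
E
```

```text
15.35 [0.41976842 0.12059685 0.27247057] 0.109127250701031
22 2.021543859649123
vs s1 ring/blue/knob [np.int64(0), np.int64(307), np.int64(394), np.int64(0), np.int64(0)]
```

View pics/c14.png

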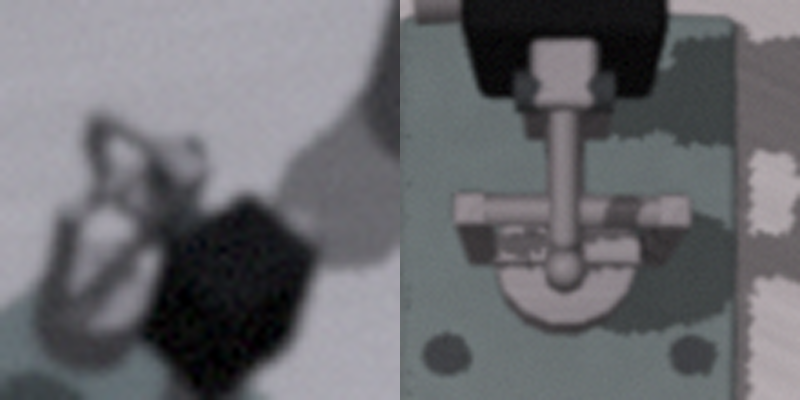

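```bash
python3 - <<'E'
from h import *
print(env.close_job())
E
```

```text
the job is handed in; nothing more can be done
None
```

The steel check weight is hanging free on the grey stand's snap hook. The gate is shut and the open gripper is about 13 cm away. I handed the job in at about 15.4 s of the 64 s allowed.

- **How it was done:** I gripped the steel eye by its flanks and felt the floor height by touching the hinge block lightly, at about 7.5 N. That put the floor at about 131 mm. I then threaded the eye over the nose, pressed it past the gate and centred it on the floor. The highest load I read at the end of any move was about 8 N in total; peaks between readings were not recorded.
- **Last checks:** In the wrist and scene pictures the gate bar runs unbroken from nose to hinge above the eye bar. Two pictures a second apart showed no visible movement of the weight. The wrist force reads about zero.
- **What disagreed:**
  - The first camera estimates of the hook's floor ranged from 124 to 136 mm, so I used the touch value.
  - At x = -6 mm the eye bar landed on the curve by the nose, so I moved it about 5 mm towards the middle before letting go.
  - The before-and-after comparison showed pixel changes around the blue weight and the knob weight. I put that down to the arm's shadow, since both are at their original pixel positions.

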